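# Slide a test coupon under the spring clip of its stage

### The arm

A 6-joint arm with a two-finger parallel gripper is mounted at the origin on a cart in front of the work surface, level with it; the furniture and walls round the work are solid. World frame = base frame: x ahead of the robot, y to its left, z up, the work surface at z = 0. Lengths are in m, angles in rad, forces in N, time in s.
With the tool pointing down it reaches from about 0.325 to 0.875 m from the base axis. Payload 4.4 kg.
Tool frame: the origin (TCP) lies at the very end of the fingers, on their centre line; the grasp point (between the pads) lies 19 mm behind it; z points along the fingers, y is the line along which they close (so a half turn about z gives the same grasp; the last joint's range is limited). The gripper opens to 85 mm and grips with 20 to 120 N. Pads are 22 mm wide; open, the fingers measure 114 mm over their backs; the gripper's body (76 mm by 85 mm) begins 54 mm behind the grasp point. The pads swing forward as they close: fully open they stand 13 mm farther back than shut.
Start: joints at [1.133, 0.207, 1.542, -0, 1.393, -0.15], TCP at [0.163, 0.551, 0.231] pointing down, gripper open.
Joint ranges: [-2.73, 2.73], [-0.86, 2.22], [0.23, 2.46], [-1.11, 4.25], [0.08, 2.63], [-2.82, 2.82]. Speed limits (rad/s): [2.79, 2.79, 3.14, 3.14, 3.14, 3.14].

### API

Orientations are given as a unit quaternion [x, y, z, w].
In Python, from plant import env gives the robot as it stands.
- The arm moves only by the tool step_arm, never from a script. Its argument "motion" is one flat list of numbers, 7 for each row, row after row: the shift along the tool's x, y, z in cm, then the turn, a rotation vector about the tool's x, y, z in degrees, then the opening, from 0 (shut) to 1 (fully open). A call has 1 to 10 rows; each row shifts and turns the commanded pose from where the row before left it, along the tool's axes as they then stand; what a row does not reach is not made up. A row lasts 1/12 s, in which the tool goes at most 41.7 mm and 7.16 degrees, less where a joint would pass 70% of its speed; a pose out of reach is approached as far as the arm can. A call is refused whole if a number of a shift passes 4.17 or a number of a turn 7.16, either way. A call with a gripper value outside its range is refused whole. The fingers move at their own pace and stop on an object; "grip_force" is the grip in N (left out, the last holds). Time passes only in rows, so rows that do not move let the fingers close. It gives the time, the measured TCP pose, the force, the opening and the grip force at its end, in the units of the state.
- env.read_state(): the state, without advancing time (a new reading comes with each control period).
- env.camera(name): name is "side" or "top" or "wrist"; returns the picture (400x640x3 uint8, red, green, blue); there is no depth.
- env.calibration(name): a dict with "fx", "fy", "cx", "cy" (pixels), "rvec" (rotation vector, rad) and "tvec" (3), from world to camera coordinates, as OpenCV has them. Camera axes: x right, y down, z forward; pixel columns grow to the right and rows downward; lengths in m; the calibration is good to about 2 mm. A picture is of the moment at which its call begins: read the wrist's pose just before it. calibration takes no time and is no camera call; for the wrist camera it gives the pose at the moment of the call.
- env.sign_off(): hands the job in; it is judged then, once.
The state is a dict: "clock": time; "joint_pos": joint angles; "qd": joint speeds; "tau": joint torques, N m; "tcp_pos": TCP position; "ee_rot": TCP orientation; "force": force on the tool from outside, world axes, zero at the start; "moment": the same for the moment, N m; "grip_width": opening from 0.0 (shut) to 1.0 (fully open); "grasp_force": force on a finger pad.
Only numpy, scipy, OpenCV 4.12 (cv2) and the standard library are available. Lean on these libraries where they do the work, as an engineer would, in place of code of your own. Each camera call takes 0.05 s, during which the arm holds its last target. There are 200 camera calls.

### The job

Load the dark steel test coupon into the clip stage: press the clip's long thumb bar fully down with one fingertip so that its jaw rises, and while you keep it down, push the coupon along its channel with the other fingertip until it is fully home against the end stop. Then let the clip come down on the coupon and move clear. Do not grasp or lift the coupon, and leave the things round the stage where they are.

Things in the scene. Friction and masses are not known exactly. Their poses are not given: they have to be found in the camera images.
- stage: Clip stage fixed to the bench: grey plate, x -80..+75, y -54..+50 mm, top at z = 12. Origin on the bench under it; +x is the way the coupon is pushed. An open channel, 35 mm wide between strips 5 mm high, runs along x, centred on y = +20. The clip's hinge runs along x at y = -8, z = 26, between two lugs 32 mm high, 12 mm wide (y), at x = -76 and +66.
- stop_face (a point): Middle of the face of the aluminium stop block at the channel's +x end: stage x = +60, y = +20, z = 15.5 mm. The block is 7 mm high. The coupon is home when its nose is against this face.
- jaw_lip (a point): Middle of the lower edge of the clip's jaw, which reaches from the hinge over the channel at stage x = +30..+56 mm only; moves with the clip. 4 mm above the plate let up, 12 mm with the bar fully down. Behind the jaw (x below +30) the channel is open from above, up to the hinge tube.
- clip (a joint): Angle of the spring clip, rad: 0 = let up, jaw too low for the coupon; about 0.14 = jaw resting on the coupon; 0.27 = thumb bar fully down on its stop, level, its top then 3.5 mm above the channel floor, so that a second fingertip at that same height still meets the coupon's rear end. The spring pushes back with about 2.5 N at the middle of the bar at first, about 6 N fully down.
- clip_bar (a point): Middle of the top of the thumb bar, a smooth steel strip 100 (x) x 28 (y) mm on the other side of the hinge from the jaw, on which a fingertip slides along x with a few newtons of friction. Pressed down it spans stage x -80..+20, y -50..-22 and this point is at y = -36, z = 15.5 mm, so 56 mm across from the channel's middle. Let up: y about -38, z about 24.
- coupon_center (a point): Centre of the loose dark steel test coupon, 50 (x) x 32 (y) x 8 mm, about 0.1 kg, three small dents on top. It starts lying in the channel on the -x side of the jaw, nose 8 to 26 mm from the jaw; axes as the stage's. Centre 16 mm above the bench. Home, the centre is at stage x = +35, y = +20 mm and the rear end at x = +10.
- coupon: The same coupon; this origin is the middle of its underside.
- vial_a: Bystander: small vial with green cap, 22 mm across, 45 mm tall, standing; origin at the middle of its underside. Leave alone.
- stopper: Bystander: red-brown rubber stopper, 23 mm across, 22 mm tall; origin at the middle of its underside. Leave alone.
- crucible: Bystander: white porcelain crucible with lid, 43 mm across, 46 mm tall; origin at the middle of its underside. Leave alone.
- timer: Bystander: white lab timer, 58 x 66 x 18 mm, lying flat; origin at the middle of its underside. Leave alone.
Mind the look-alikes: they are no part of the job. Of the things shaped like the coupon, the dark steel one is meant.

How it is judged:
On the way, in this order (a step that is already met when the one before it is completed fails the run):
1. a fingertip holds the clip open while the coupon is still outside the jaw (at most its nose at the edge) (value of joint clip above 0.2 rad and contact force between the fingers and stage above 1 N and x of coupon_center in the frame of stage below 0.012 m), for 0.1 s.
2. the coupon has been pushed home while a fingertip still holds the clip open (value of joint clip above 0.18 rad and contact force between the fingers and stage above 1 N and x of coupon_center in the frame of stage above 0.032 m), for 0.1 s.
At the end, for the whole second after the job is handed in: The coupon lies flat in the channel, at rest, its nose within 3 mm of the end stop, and the released clip bears on its top (clip angle 0.10 to 0.175 rad) (x of coupon_center in the frame of stage between 0.032 and 0.038 m and y of coupon_center in the frame of stage between 0.016 and 0.024 m and z of coupon_center in the frame of stage between 0.0135 and 0.0185 m and value of joint clip between 0.1 and 0.175 rad and linear speed of coupon below 0.01 m/s); the robot touches nothing.
It fails at once if the coupon is lifted off the channel floor (more than 6 mm) (z of coupon_center in the frame of stage above 0.022 m).
It fails at once if the coupon is tipped up (angle between coupon's own z axis and vertical above 0.2 rad).
It fails at once if a bystander is moved by more than 15 mm (distance of any of vial_a, stopper, crucible, timer from where it was at the start of the episode above 0.015 m).
It also fails if it takes over 38 s, if anything falls off the work surface, if the arm or the gripper's body presses on something with over 40 N, if the wrist force passes 120 N, or if a joint passes its speed limit or range.

## Working session

There is one attempt and no reset: what is moved stays moved. The work goes in short steps, Python scripts to look and compute and a tool call to move; the robot and the scene stay as the last step left them, time stands still between calls to the robot, and variables do not carry over. Pictures are saved under pics/ and viewed, at most 10 in all, crops included, and the job is handed in when it is done.

Besides the shell and the picture viewer there is one more tool, called after ">>>" as name(argument=value, ...) on one line, values as JSON. step_arm: Moves the arm, as the interface text tells. Its arguments: {"type":"object","properties":{"motion":{"type":"array"},"grip_force":{"type":"number"}},"required":["motion"]}

```bash
mkdir -p pics
python3 - <<'E'
from plant import env
import cv2,numpy as np
for n in("top","side"):
    c=env.calibration(n);print(n,{k:np.round(v,4).tolist() for k,v in c.items()})
    cv2.imwrite(f"pics/{n}0.png",env.camera(n)[:,:,::-1])
print(env.read_state())
E
```

```text
top {'fx': 505.5653, 'fy': 505.5653, 'cx': 321.426, 'cy': 207.9471, 'rvec': [2.2002, -2.1535, 0.0757], 'tvec': [0.067, 0.5534, 1.5266]}
side {'fx': 415.4191, 'fy': 415.4191, 'cx': 319.7783, 'cy': 195.6061, 'rvec': [0.2078, -2.7122, 1.431], 'tvec': [0.5331, 0.0473, 1.3817]}
{'clock': 0.1, 'joint_pos': array([ 1.13246729e+00,  2.07384062e-01,  1.54279788e+00, -9.82312194e-06,
        1.39349215e+00, -1.50489627e-01]), 'qd': array([-5.66897343e-05, -2.10994963e-03, -4.12990844e-03, -1.15514457e-03,
        2.19815663e-03,  2.16146448e-04]), 'tau': array([ 9.17945749e-05, -3.84094512e+01, -2.92549717e+01, -2.56916328e-04,
        4.93438318e-03, -8.71302177e-06]), 'tcp_pos': array([0.1629503 , 0.55072424, 0.23022015]), 'ee_rot': array([ 1.43422449e-01,  9.89661012e-01, -9.97344013e-04, -2.97364796e-04]), 'force': array([ 0.23221138, -0.83223474,  0.90452267]), 'moment': array([-0.01400768, -0.01886711,  0.02094168]), 'grasp_force': 0.0, 'grip_width': 1.000278253726376}
```

View pics/top0.png

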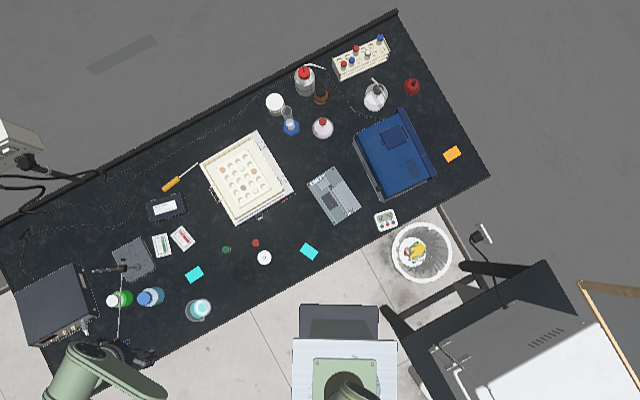

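View pics/side0.png

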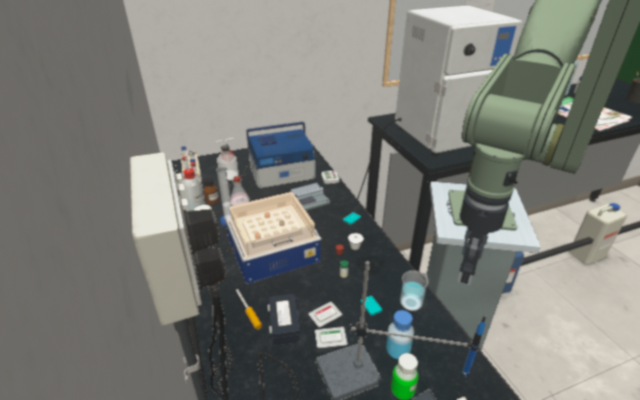

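The stage is the grey plate at about (333,194) in the top view, with the timer at (386,219) and the crucible, stopper and vial at (264,257), (255,242) and (226,249). I'll enlarge the stage next.

```bash
cat > h.py <<'E'
from plant import env
import cv2,numpy as np
def ray(n,uv,z,c=None):
    c=c or env.calibration(n);R=cv2.Rodrigues(np.array(c["rvec"],float))[0];t=np.array(c["tvec"],float).ravel()
    d=np.array([(uv[0]-c["cx"])/c["fx"],(uv[1]-c["cy"])/c["fy"],1.]);o=-R.T@t;d=R.T@d
    return o+d*(z-o[2])/d[2]
def proj(n,p,c=None):
    c=c or env.calibration(n);K=np.array([[c["fx"],0,c["cx"]],[0,c["fy"],c["cy"]],[0,0,1]])
    return cv2.projectPoints(np.array(p,float).reshape(-1,3),np.array(c["rvec"],float),np.array(c["tvec"],float),K,None)[0].reshape(-1,2)
E
python3 - <<'E'
from h import *
im=cv2.imread("pics/top0.png")[160:230,295:375]
cv2.imwrite("pics/top0c.png",cv2.resize(im,None,fx=8,fy=8,interpolation=cv2.INTER_CUBIC))
for p in[(333,194),(386,219),(264,257),(226,249),(255,242)]:print(p,ray("top",p,0.012).round(3))
E
```

```text
(333, 194) [0.597 0.044 0.012]
(386, 219) [ 0.523 -0.12   0.012]
(264, 257) [0.398 0.252 0.012]
(226, 249) [0.42  0.369 0.012]
(255, 242) [0.443 0.281 0.012]
```

View pics/top0c.png

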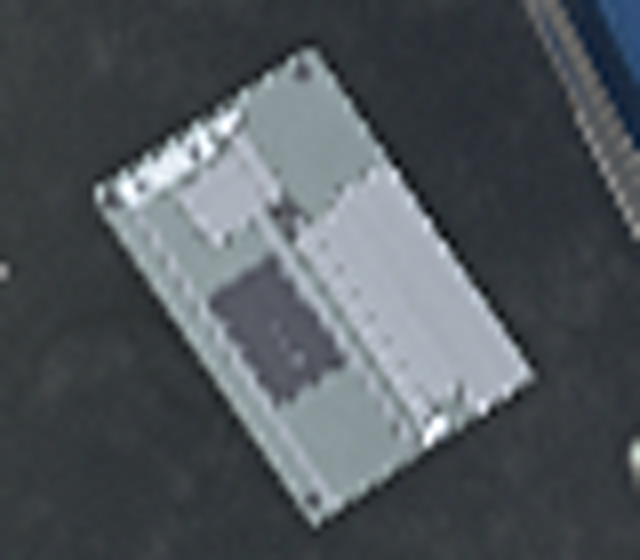

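The crop shows the stage. Its plate corners are at crop px (310,47), (97,195), (318,525) and (530,378), with the stop and jaw up-left and the thumb bar on the right. The dark steel rectangle with dents at crop (275,330), which is top px (329,201), is the coupon. The only other coupon-shaped things are the cyan cards at (194,274) and (309,251) and the orange one at (452,154). Only the dark one in the channel fits the description.

```bash
cat >> h.py <<'E'
from scipy.spatial.transform import Rotation as Ro
def fit(S,W):
    S=np.array(S);W=np.array(W)[:,:2];a=S-S.mean(0);b=W-W.mean(0)
    th=np.arctan2((a[:,0]*b[:,1]-a[:,1]*b[:,0]).sum(),(a*b).sum())
    R=np.array([[np.cos(th),-np.sin(th)],[np.sin(th),np.cos(th)]]);o=W.mean(0)-R@S.mean(0)
    return th,o,R,np.abs(W-o-S@R.T).max()
E
python3 - <<'E'
from h import *
C=[(310,47),(97,195),(318,525),(530,378)]
W=[ray("top",(295+u/8-.4,160+v/8-.4),.012) for u,v in C]
th,o,R,e=fit([(.075,-.054),(.075,.05),(-.08,.05),(-.08,-.054)],W)
print(np.degrees(th),o,e)
c=ray("top",(295+277/8-.4,160+330/8-.4),.02)[:2];print("coupon",R.T@(c-o))
s=env.read_state();T=Ro.from_quat(s["ee_rot"]);print(T.as_matrix().round(3),s["tcp_pos"])
want=np.array([[R[0,0],-R[0,1],0],[R[1,0],-R[1,1],0],[0,0,-1]])
for sg in(1,-1):
    M=want.copy();M[:,:2]*=sg;print(sg,np.degrees((T.inv()*Ro.from_matrix(M)).as_rotvec()))
tgt=np.array([*(o+R@np.array([-.06,-.008])),.23]);print(tgt,"tool shift cm",T.inv().apply(tgt-s["tcp_pos"])*100)
E
```

```text
35.14208858448207 [0.59345809 0.04475519] 0.0030525150809452423
coupon [-0.00949946  0.01977194]
[[-0.959  0.284 -0.001]
 [ 0.284  0.959 -0.002]
 [ 0.    -0.002 -1.   ]] [0.1629503  0.55072424 0.23022015]
1 [-8.33600354e-02  1.22783393e-01  1.28365972e+02]
-1 [ -0.1020876   -0.06930926 -51.63395314]
[0.54899931 0.00367701 0.23      ] tool shift cm [-52.5462608  -41.49491059   0.09157331]
```

>>> step_arm(motion=[-3.09,-2.44,0,0,0,0,1,-3.09,-2.44,0,0,0,0,1,-3.09,-2.44,0,0,0,0,1,-3.09,-2.44,0,0,0,0,1,-3.09,-2.44,0,0,0,0,1,-3.09,-2.44,0,0,0,0,1,-3.09,-2.44,0,0,0,0,1,-3.09,-2.44,0,0,0,0,1,-3.09,-2.44,0,0,0,0,1,-3.09,-2.44,0,0,0,0,1])

```text
clock: 0.93
tcp_pos: [0.3906, 0.2279, 0.231]
ee_rot: [0.143, 0.99, -0.0, -0.0]
force: [1.0, 1.4, 0.4]
grip_width: 0.999
grasp_force: 0.0
```

>>> step_arm(motion=[-3.09,-2.44,0,0,0,0,1,-3.09,-2.44,0,0,0,0,1,-3.09,-2.44,0,0,0,0,1,-3.09,-2.44,0,0,0,0,1,-3.09,-2.44,0,0,0,0,1,-3.09,-2.44,0,0,0,0,1,-3.09,-2.44,0,0,0,0,1,0,0,0,0,0,7.1,0.5,0,0,0,0,0,7.1,0.5,0,0,0,0,0,7.1,0.5])

```text
clock: 1.77
tcp_pos: [0.5491, 0.0035, 0.2303]
ee_rot: [0.328, 0.945, -0.0, -0.001]
force: [0.3, 1.0, 0.6]
grip_width: 0.603
grasp_force: 0.0
```

>>> step_arm(motion=[0,0,0,0,0,7.1,0.5,0,0,0,0,0,7.1,0.5,0,0,0,0,0,7.1,0.5,0,0,0,0,0,7.1,0.5,0,0,0,0,0,7.1,0.5,0,0,0,0,0,7.1,0.5,0,0,0,0,0,7.1,0.5,0,0,0,0,0,7.1,0.5,0,0,0,0,0,7.1,0.5,0,0,0,0,0,7.1,0.5])

```text
clock: 2.6
tcp_pos: [0.5487, 0.0046, 0.2306]
ee_rot: [0.815, 0.58, -0.001, -0.0]
force: [0.9, 0.3, -0.3]
grip_width: 0.496
grasp_force: 0.0
```

>>> step_arm(motion=[0,0,0,0,0,7.1,0.5,0,0,0,0,0,7.1,0.5,0,0,0,0,0,7.1,0.5,0,0,0,0,0,7.1,0.5,0,0,0,0,0,7.1,0.5,0,0,0,0,0,0.6,0.5])

```text
clock: 3.1
tcp_pos: [0.5487, 0.0046, 0.2307]
ee_rot: [0.954, 0.301, -0.001, -0.0]
force: [0.2, -0.0, -0.1]
grip_width: 0.502
grasp_force: 0.0
```

Run:
```python
from h import *
import pickle
s=env.read_state();c=env.calibration("wrist");im=env.camera("wrist");pickle.dump(c,open("w1.pkl","wb"))
cv2.imwrite("pics/w1.png",im[:,:,::-1]);print(s["clock"],s["tcp_pos"],s["joint_pos"].round(2),Ro.from_quat(s["ee_rot"]).as_matrix().round(3),s["grip_width"])
```

```text
3.1 [0.54873513 0.00459778 0.23066091] [-0.15  0.15  1.61 -0.    1.38  0.81] [[ 0.819  0.573 -0.001]
 [ 0.573 -0.819  0.   ]
 [-0.001 -0.001 -1.   ]] 0.5021610535274305
```

View pics/w1.png

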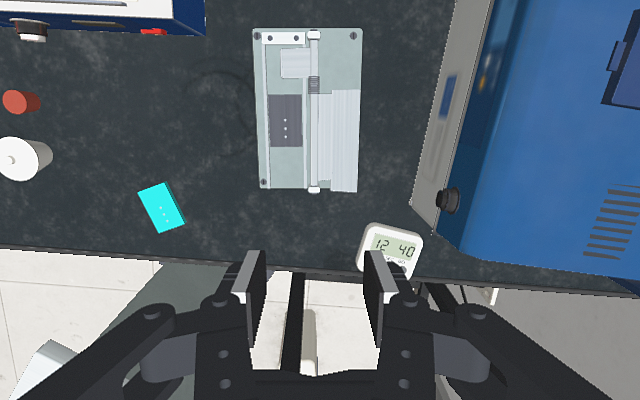

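The wrist view shows the stage at (253..362, 28..191) and the coupon at (268..303, 93..147), with its dents visible. I'll enlarge this for exact corners.

Run:
```python
from h import *
im=cv2.imread("pics/w1.png")[20:200,240:375]
cv2.imwrite("pics/w1c.png",cv2.resize(im,None,fx=3.3,fy=3.3,interpolation=cv2.INTER_CUBIC)[:600])
```

```text
(no output)
```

View pics/w1c.png

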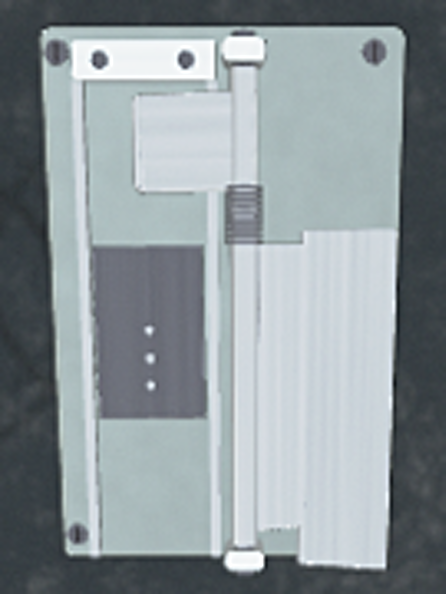

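Run:
```python
from h import *
import pickle
c=pickle.load(open("w1.pkl","rb"))
R3=cv2.Rodrigues(np.array(c["rvec"],float))[0];print("cam",(-R3.T@np.array(c["tvec"]).ravel()).round(3),"fwd",R3[2].round(2))
f=lambda u,v,z:ray("wrist",(240+u/3.3-.35,20+v/3.3-.35),z,c)
W=[f(41,28,.012),f(405,28,.012),f(66,554,.012)]
th,o,R,e=fit([(.075,.05),(.075,-.054),(-.08,.05)],W);print(np.degrees(th),o,e)
S=lambda u,v,z:(R.T@(f(u,v,z)[:2]-o)).round(4)
print("coupon front/rear",S(92,245,.02),S(204,245,.02),S(208,417,.02),S(100,417,.02))
print("stop",S(145,80,.019),"jaw rear edge",S(184,190,.018),"bar",S(345,568,.024),S(300,230,.024),"lug far",S(244,570,.03))
s=env.read_state();T=Ro.from_quat(s["ee_rot"]);
M=np.array([[R[0,0],-R[0,1],0],[R[1,0],-R[1,1],0],[0,0,-1]])
print("tcp in stage",R.T@(s["tcp_pos"][:2]-o),np.degrees((T.inv()*Ro.from_matrix(M)).as_rotvec()))
np.savez("st.npz",R=R,o=o)
```

```text
cam [0.609 0.047 0.373] fwd [-0.24 -0.16 -0.96]
35.08570612932167 [0.59212477 0.04558422] 0.001603930197490458
coupon front/rear [0.0158 0.0364] [0.0158 0.004 ] [-0.0338  0.0034] [-0.0338  0.0359]
stop [0.0599 0.02  ] jaw rear edge [0.0309 0.0097] bar [-0.0799 -0.0387] [ 0.0198 -0.0235] lug far [-0.0789 -0.0074]
tcp in stage [-0.05901379 -0.0086621 ] [-0.04243725  0.045022    0.10326406]
```

>>> step_arm(motion=[0,-0.07,3.7,0,0,0.1,0.5,0,0,3.7,0,0,0,0.5,0,0,3.7,0,0,0,0.5,0,0,3.7,0,0,0,0.5,0,0,2.7,0,0,0,0.5,0,0,1.0,0,0,0,0.5,0,0,0,0,0,0,0.5,0,0,0,0,0,0,0.5])

```text
clock: 3.82
tcp_pos: [0.5492, 0.005, 0.0467]
ee_rot: [0.954, 0.301, 0.0, 0.0]
force: [0.3, -0.4, 1.1]
grip_width: 0.494
grasp_force: 0.0
```

>>> step_arm(motion=[0,0,0.3,0,0,0,0.5,0,0,0.3,0,0,0,0.5,0,0,0.3,0,0,0,0.5,0,0,0,0,0,0,0.5])

```text
clock: 4.15
tcp_pos: [0.5492, 0.005, 0.0379]
ee_rot: [0.954, 0.301, 0.001, 0.0]
force: [-1.0, -0.9, -0.2]
grip_width: 0.5
grasp_force: 0.0
```

>>> step_arm(motion=[0,0,0.3,0,0,0,0.5,0,0,0.3,0,0,0,0.5,0,0,0,0,0,0,0.5,0,0,0,0,0,0,0.5])

```text
clock: 4.48
tcp_pos: [0.5485, 0.0051, 0.031]
ee_rot: [0.954, 0.301, -0.0, -0.0]
force: [0.4, -0.9, 0.3]
grip_width: 0.501
grasp_force: 0.0
```

>>> step_arm(motion=[0,0,0.3,0,0,0,0.5,0,0,0.3,0,0,0,0.5,0,0,0,0,0,0,0.5])

```text
clock: 4.73
tcp_pos: [0.5482, 0.0052, 0.0245]
ee_rot: [0.954, 0.301, -0.001, -0.0]
force: [0.4, 0.2, -0.3]
grip_width: 0.499
grasp_force: 0.0
```

>>> step_arm(motion=[0,0,0.2,0,0,0,0.5,0,0,0.2,0,0,0,0.5,0,0,0,0,0,0,0.5])

```text
clock: 4.98
tcp_pos: [0.5489, 0.005, 0.0211]
ee_rot: [0.954, 0.301, 0.0, 0.0]
force: [-0.1, 0.5, 0.9]
grip_width: 0.5
grasp_force: 0.4
```

>>> step_arm(motion=[0,0,0.2,0,0,0,0.5,0,0,0.1,0,0,0,0.5,0,0,0,0,0,0,0.5])

```text
clock: 5.23
tcp_pos: [0.5488, 0.0053, 0.0184]
ee_rot: [0.954, 0.301, 0.0, -0.0]
force: [-1.7, 1.1, 3.8]
grip_width: 0.502
grasp_force: 1.9
```

>>> step_arm(motion=[0,0,0.2,0,0,0,0.5,0,0,0,0,0,0,0.5])

```text
clock: 5.4
tcp_pos: [0.5486, 0.0056, 0.0163]
ee_rot: [0.954, 0.301, -0.0, -0.0]
force: [-1.5, 1.1, 5.3]
grip_width: 0.5
grasp_force: 2.8
```

>>> step_arm(motion=[0,0,0.2,0,0,0,0.5,0,0,0.1,0,0,0,0.5,0,0,0,0,0,0,0.5])

```text
clock: 5.65
tcp_pos: [0.5482, 0.0062, 0.0137]
ee_rot: [0.954, 0.301, -0.0, -0.001]
force: [-3.9, 4.3, 9.3]
grip_width: 0.5
grasp_force: 4.4
```

>>> step_arm(motion=[0,0,0.1,0,0,0,0.5,0,0,0,0,0,0,0.5,0,0,0,0,0,0,0.5])

```text
clock: 5.9
tcp_pos: [0.5482, 0.0063, 0.0133]
ee_rot: [0.954, 0.301, -0.0, -0.001]
force: [-6.5, 4.7, 11.6]
grip_width: 0.503
grasp_force: 5.9
```

>>> step_arm(motion=[0,0,0.1,0,0,0,0.5,0,0,0,0,0,0,0.5,0,0,0,0,0,0,0.5])

```text
clock: 6.15
tcp_pos: [0.5483, 0.0062, 0.0131]
ee_rot: [0.954, 0.301, -0.0, -0.001]
force: [-7.0, 4.8, 17.0]
grip_width: 0.503
grasp_force: 8.4
```

>>> step_arm(motion=[0,0,-0.07,0,0,0,0.5,0,0,0,0,0,0,0.5])

```text
clock: 6.32
tcp_pos: [0.5482, 0.0063, 0.0132]
ee_rot: [0.954, 0.301, -0.0, -0.001]
force: [-6.3, 4.5, 13.7]
grip_width: 0.499
grasp_force: 6.6
```

Run:
```python
from h import *
s=env.read_state();im=env.camera("wrist");cv2.imwrite("pics/w2.png",im[:,:,::-1])
d=np.load("st.npz");print(d["R"].T@(s["tcp_pos"][:2]-d["o"]),s["tcp_pos"][2],d["R"].T@s["force"][:2],s["force"][2])
```

```text
[-0.05851595 -0.00694878] 0.013248330255166346 [-2.55325335  7.31717041] 13.6795076671851
```

View pics/w2.png

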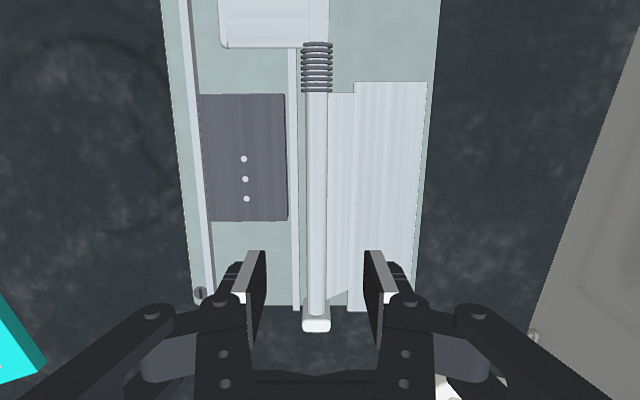

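The clip bar is flat down and the left fingertip is in the channel behind the coupon, whose rear edge is at about row 220. Next I push along +x.

>>> step_arm(motion=[0.3,0,0,0,0,0,0.5,0.3,0,0,0,0,0,0.5,0.3,0,0,0,0,0,0.5,0.3,0,0,0,0,0,0.5,0.3,0,0,0,0,0,0.5,0.3,0,0,0,0,0,0.5])

```text
clock: 6.87
tcp_pos: [0.5623, 0.0135, 0.0132]
ee_rot: [0.954, 0.301, -0.002, 0.001]
force: [-8.2, -4.8, 13.7]
grip_width: 0.498
grasp_force: 7.4
```

>>> step_arm(motion=[0.3,0,0,0,0,0,0.5,0.3,0,0,0,0,0,0.5,0.3,0,0,0,0,0,0.5,0.3,0,0,0,0,0,0.5,0.3,0,0,0,0,0,0.5,0.3,0,0,0,0,0,0.5])

```text
clock: 7.37
tcp_pos: [0.5773, 0.0235, 0.0133]
ee_rot: [0.954, 0.301, -0.002, 0.001]
force: [-8.3, -5.3, 12.8]
grip_width: 0.504
grasp_force: 7.1
```

Run:
```python
from h import *
s=env.read_state();im=env.camera("wrist");cv2.imwrite("pics/w3.png",im[:,:,::-1])
d=np.load("st.npz");print(d["R"].T@(s["tcp_pos"][:2]-d["o"]),s["tcp_pos"][2],d["R"].T@s["force"][:2],s["force"][2])
```

```text
[-0.02476899 -0.00953684] 0.013337297112198797 [-9.8295605   0.45077052] 12.819215651618606
```

View pics/w3.png

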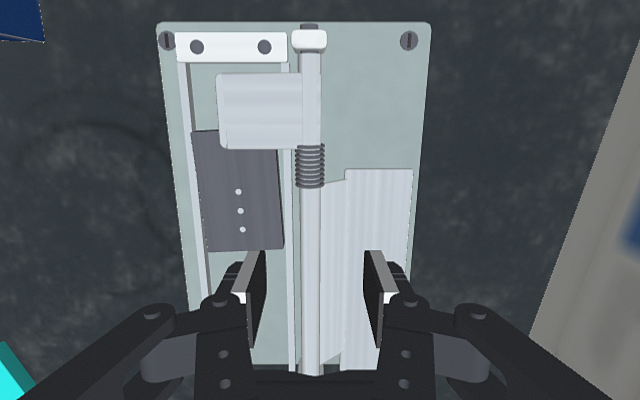

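The coupon's nose is passing under the jaw at about row 130, and the coupon is guided by the channel. I continue the push.

>>> step_arm(motion=[0.3,0,0,0,0,0,0.5,0.3,0,0,0,0,0,0.5,0.3,0,0,0,0,0,0.5,0.3,0,0,0,0,0,0.5,0.3,0,0,0,0,0,0.5,0.3,0,0,0,0,0,0.5,0,0,0,0,0,0,0.5])

```text
clock: 8.0
tcp_pos: [0.5928, 0.0342, 0.0134]
ee_rot: [0.954, 0.301, -0.001, 0.001]
force: [-6.3, -4.0, 12.7]
grip_width: 0.5
grasp_force: 6.4
```

>>> step_arm(motion=[0.2,0,0,0,0,0,0.5,0.2,0,0,0,0,0,0.5,0,0,0,0,0,0,0.5])

```text
clock: 8.25
tcp_pos: [0.5959, 0.0363, 0.0134]
ee_rot: [0.954, 0.301, -0.001, 0.001]
force: [-6.8, -4.5, 12.7]
grip_width: 0.5
grasp_force: 6.5
```

>>> step_arm(motion=[0.15,0,0,0,0,0,0.5,0,0,0,0,0,0,0.5])

```text
clock: 8.42
tcp_pos: [0.5966, 0.0368, 0.0134]
ee_rot: [0.954, 0.301, -0.002, 0.002]
force: [-8.8, -5.5, 13.6]
grip_width: 0.498
grasp_force: 7.8
```

Run:
```python
from h import *
s=env.read_state()
d=np.load("st.npz");print(d["R"].T@(s["tcp_pos"][:2]-d["o"]),s["tcp_pos"][2],d["R"].T@s["force"][:2],s["force"][2])
```

```text
[-0.00140163 -0.00972983] 0.013411660104703117 [-10.31794697   0.58295811] 13.644589627311586
```

>>> step_arm(motion=[0.15,0,0,0,0,0,0.5,0,0,0,0,0,0,0.5])

```text
clock: 8.58
tcp_pos: [0.5966, 0.0369, 0.0134]
ee_rot: [0.954, 0.301, -0.004, 0.002]
force: [-11.4, -8.0, 16.2]
grip_width: 0.504
grasp_force: 9.2
```

>>> step_arm(motion=[0.15,0,0,0,0,0,0.5,0,0,0,0,0,0,0.5,0,0,0,0,0,0,0.5])

```text
clock: 8.83
tcp_pos: [0.5968, 0.037, 0.0134]
ee_rot: [0.953, 0.301, -0.005, 0.002]
force: [-13.2, -10.1, 18.6]
grip_width: 0.501
grasp_force: 11.7
```

Run:
```python
from h import *
s=env.read_state();c=env.calibration("wrist");im=env.camera("wrist");cv2.imwrite("pics/w4.png",im[:,:,::-1])
import pickle;pickle.dump(c,open("w4.pkl","wb"))
d=np.load("st.npz");print(d["R"].T@(s["tcp_pos"][:2]-d["o"]),s["tcp_pos"][2],d["R"].T@s["force"][:2],s["force"][2])
```

```text
[-0.00108221 -0.00967092] 0.013350148383867808 [-16.63437688  -0.64509741] 18.637457747602532
```

View pics/w4.png

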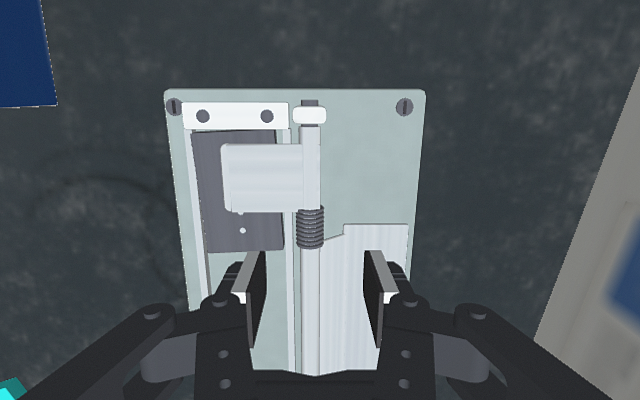

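The coupon's nose is at the stop (about row 130), the push force has risen to about 17 N, and the finger position (-1.1 mm) matches home. I back off, then lift gently.

>>> step_arm(motion=[-0.3,0,0,0,0,0,0.5,-0.3,0,0,0,0,0,0.5,-0.3,0,0,0,0,0,0.5,0,0,0,0,0,0,0.5,0,0,-0.2,0,0,0,0.5,0,0,-0.2,0,0,0,0.5,0,0,-0.2,0,0,0,0.5,0,0,-0.3,0,0,0,0.5,0,0,-0.3,0,0,0,0.5,0,0,-0.4,0,0,0,0.5])

```text
clock: 9.72
tcp_pos: [0.5911, 0.0359, 0.0271]
ee_rot: [0.954, 0.301, -0.001, -0.001]
force: [-0.0, -0.0, 1.0]
grip_width: 0.503
grasp_force: 0.0
```

>>> step_arm(motion=[0,0,-1,0,0,0,0.5,0,0,-2,0,0,0,0.5,0,0,-3,0,0,0,0.5,0,0,-3,0,0,0,0.5,0,0,-3,0,0,0,0.5,0,0,-2,0,0,0,0.5,0,0,0,0,0,0,0.5,0,0,0,0,0,0,0.5])

```text
clock: 10.38
tcp_pos: [0.5936, 0.0357, 0.1702]
ee_rot: [0.954, 0.301, 0.002, 0.001]
force: [-0.4, 1.1, -0.5]
grip_width: 0.5
grasp_force: 0.0
```

Run:
```python
from h import *
import pickle
c=env.calibration("wrist");im=env.camera("wrist");pickle.dump(c,open("w5.pkl","wb"))
d=np.load("st.npz");R,o=d["R"],d["o"]
p=[[*(o+R@np.array(q)),.015] for q in[(0.01,.02),(.06,.02)]];uv=proj("wrist",p,c);print(uv.round())
u,v=uv.mean(0).astype(int);u0=max(u-80,0);v0=max(v-70,0);print(u0,v0)
cv2.imwrite("pics/w5.png",cv2.resize(im[v0:v0+140,u0:u0+190,::-1],None,fx=4,fy=4,interpolation=cv2.INTER_CUBIC))
```

```text
[[280. 168.]
 [279. 108.]]
199 68
```

View pics/w5.png

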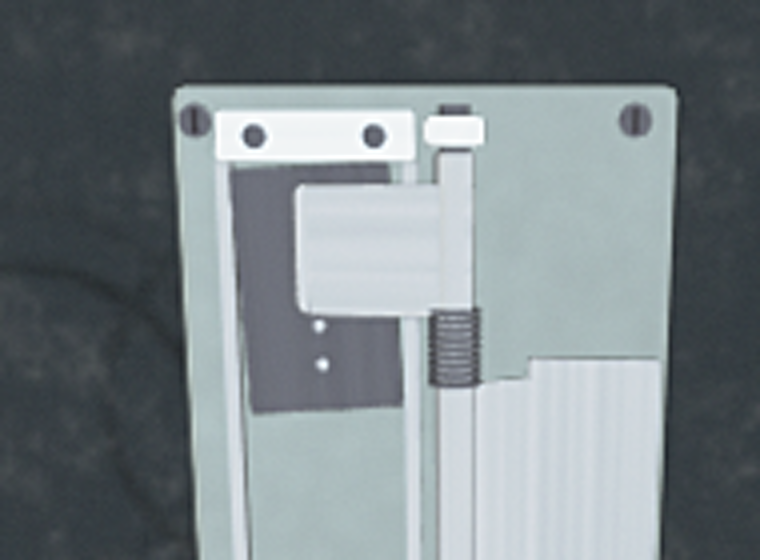

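The coupon is under the jaw with its nose at the stop and a slight yaw. I'll check its centre from its crop corners (232,170), (388,165), (403,405) and (252,412).

Run:
```python
from h import *
import pickle
c=pickle.load(open("w5.pkl","rb"))
f=lambda u,v,z:ray("wrist",(199+u/4-.4,68+v/4-.4),z,c)[:2]
d=np.load("st.npz");R,o=d["R"],d["o"]
P=np.array([R.T@(f(u,v,.02)-o) for u,v in[(232,170),(388,165),(403,405),(252,412)]])
print(P.round(4),P.mean(0),"stop",R.T@(f(315,161,.019)-o),"bar",R.T@(f(600,357,.024)-o))
```

```text
[[0.0584 0.0371]
 [0.0593 0.0059]
 [0.0106 0.0035]
 [0.0091 0.0352]] [0.03434654 0.02042504] stop [0.06008983 0.02055281] bar [ 0.02131925 -0.03723341]
```

```bash
python3 -c "
from plant import env
print(env.sign_off())"
```

```text
the job is handed in; nothing more can be done
None
```

The coupon is home and the job is handed in: last measured centre x = 34.3 mm, y = 20.4 mm in the stage frame, nose about 1 mm from the stop with a slight yaw, clip let down on it, arm clear; the sign-off returned no verdict.

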